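# Lay the tea tray

### The arm

A 7-joint arm with a two-finger parallel gripper is mounted at the origin on a cart in front of the work surface, level with it; the furniture and walls round the work are solid. World frame = base frame: x ahead of the robot, y to its left, z up, the work surface at z = 0. Lengths are in mm, angles in rad, forces in N, time in s.
With the tool pointing down it reaches from about 425 to 925 mm from the base axis. Payload 6.8 kg.
Tool frame: the origin (TCP) lies on the centre line of the jaws, within the pads' length; the fingertips stand manip.tips_ahead ahead of it and the grasp point (between the pads) lies 8 mm behind it (manip.tips_ahead is the distance from the TCP to the fingertips, in mm); z points along the fingers, y is the line along which they close (so a half turn about z gives the same grasp; the last joint's range is limited). The gripper opens to 85 mm and grips with 20 to 120 N. Pads are 22 mm wide; open, the fingers measure 114 mm over their backs; the gripper's body (76 mm by 85 mm) begins 54 mm behind the grasp point. The pads swing forward as they close: fully open they stand 13 mm farther back than shut.
Start: joints at [-1.372, 0.477, 0.022, 1.555, -0.011, 1.109, -0.083], TCP at [203.853, 643.499, 242.308] pointing down, gripper open.
Joint ranges: [-2.96, 2.96], [-0.34, 2.1], [-1.41, 1.46], [0.24, 2.44], [-1.37, 4.51], [0.17, 1.92], [-2.96, 2.96]. Speed limits (rad/s): [2.39, 2.39, 3.14, 3.14, 3.14, 3.14, 3.14].

### API

Orientations are given as a unit quaternion [x, y, z, w].
In Python, from cell import manip gives the robot as it stands. The module is installed in compiled form; this text tells all that it offers.
- The arm moves only by the shell command python3 -m jog 'ROWS' [FORCE]. ROWS is a JSON object of lists of equal length, an entry for each row: "turn": the turn, a rotation vector about the tool's x, y, z in degrees, a list of three; "translation": the shift along the tool's x, y, z in m, a list of three; "gripper": the finger opening in m, from 0 to 0.0854. In form: {"turn": [[rx, ry, rz], ...], "translation": [[x, y, z], ...], "gripper": [gripper, ...]}. A call has 1 to 12 rows; each row is the pose to reach, as a shift and turn from the pose commanded when the call began, along the tool's axes at that moment; what a row does not reach only later rows make up. A row lasts 1/8 s, in which the tool goes at most 62.5 mm and 10.7 degrees, less where a joint would pass 70% of its speed; a pose out of reach is approached as far as the arm can. A call with a gripper value outside its range is refused whole. The fingers move at their own pace and stop on an object; FORCE is the grip in N (left out, the last holds). Time passes only in rows, so rows that repeat a pose let the fingers close. It gives the time, the measured TCP pose, the force, the opening and the grip force at its end, in the units of the state.
- manip.get_obs(): the state, without advancing time (a new reading comes with each control period).
- manip.snapshot(name): name is "side" or "top" or "wrist"; returns a dict with "color" (400x640x3 uint8, red, green, blue), "fx", "fy", "cx", "cy" (pixels), "k1" (the pictures are not rectified: a ray, as slopes to the right and down, at radius r is drawn at 1 + k1 r^2 times it, then the intrinsics apply), "T" (4x4, takes a point from camera to world coordinates); the wrist camera has in their place "mount" (4x4, takes a point from camera to tool coordinates, whose origin is the TCP and whose axes are the flange's). Camera axes: x right, y up, looking along -z (the intrinsics and any distortion apply to the point x, -y, -z); pixel columns grow to the right and rows downward; lengths in mm; the calibration is good to about 2 mm. A picture is of the moment at which its call begins: read the wrist's pose just before it. There is no depth.
- manip.close_job(): hands the job in; it is judged then, once.
The state is a dict: "t": time; "joint_positions": joint angles; "qd": joint speeds; "tau": joint torques, N m; "tcp_pos": TCP position; "tool_rot": TCP orientation; "force": force on the tool from outside, world axes, zero at the start; "ft_torque": the same for the moment, N m; "width": finger opening in mm; "grip_force": force on a finger pad.
Only numpy, scipy, OpenCV 4.12 (cv2) and the standard library are available. Lean on these libraries where they do the work, as an engineer would, in place of code of your own. Each camera call takes 0.05 s, during which the arm holds its last target. There are 200 camera calls.

### The job

Lay the round tea tray that stands on the worktop: put the cup in the well of its saucer, the milk jug on the cork coaster and the lemon in the steel dish, and stand the sugar shaker on the tray itself, in the very middle between those three. Set each thing down rather than letting it drop, with cup, jug and shaker upright, and leave the onion and the upturned drinking glass where they are.

Things in the scene. Friction and masses are not known exactly. Their poses are not given: they have to be found in the camera images.
- cup_centre (a point): low handled cup, dark grey above and off-white below, 54 mm high; this point lies on the axis of its round bowl, half-way up (27 mm above its underside). The bowl is 60 mm across at the rim and from about 15 mm above the underside upward, the foot 43 mm across. z is up; the handle sticks out toward the cup's -y, to 54 mm from the axis. Grip it across x. Weighs about 0.1 kg
- jug_centre (a point): small white ceramic milk jug, 64 mm high; this point lies on its axis, half-way up (32 mm above its underside). The belly is 58 mm across at 26 mm above the underside, the neck 47 mm at 54 mm, the foot 44 mm. z is up; the handle sticks out toward its -y, to 51 mm from the axis, and the spout toward +y, to 38 mm at the top. Grip it across x. About 0.17 kg
- shaker_centre (a point): sugar shaker: slim grey round body with a paler domed cap with small holes, 90 mm high; this point lies on its axis, half-way up (45 mm above its underside). The body is 44 mm across up to 70 mm, the cap 34 mm. z is up. Weighs about 0.1 kg
- lemon_centre (a point): yellow lemon lying on its side, 75 mm long along its x, 52 mm wide along y, 53 mm high; this point is its middle (26 mm above its underside). Weighs about 0.1 kg
- tray: round dark wooden tray, fixed, 284 mm across; origin at the centre of its underside. Flat floor 8 mm above the worktop, rim leaning out to 22 mm. Saucer, coaster and dish stand on it in a triangle, each 83 mm from the tray's centre; which stands where and how the triangle is turned vary. The shaker belongs on the bare floor at the tray's centre, about 12 mm clear of each of the three
- saucer: white ceramic saucer on the tray, fixed, 98 mm across, its edge rising to 13 mm; origin at the centre of its underside, which is 8 mm above the worktop. In its middle a flat round well, 61 mm across, its floor 5 mm above the origin, with a raised ring 3 mm high round it; the cup's foot belongs flat inside that ring (9 mm of play all round)
- coaster: flat cork disc on the tray, fixed, 90 mm across, 6 mm thick; origin at the centre of its underside, which is 8 mm above the worktop
- dish: shallow round steel dish on the tray, fixed, 98 mm across, with a rim 10 mm high; origin at the centre of its underside, which is 8 mm above the worktop; its flat inner floor is 3 mm above the origin and 90 mm across
- onion_centre (a point): brown onion standing among the things to be moved, 70 mm across, 72 mm high; this point is its middle, 36 mm above its underside. To be left alone
- glass_centre (a point): clear drinking glass standing upside down near the wall, 80 mm across, 92 mm high; this point is its middle, 46 mm above the worktop. To be left alone

How it is judged:
By the outcome, as a careful person would: the job done as asked, in the order asked, and still so for the second after the job is handed in, with the robot touching nothing.
It also fails if it takes over 106 s, if anything falls off the work surface, if the arm or the gripper's body presses on something with over 40 N, if the wrist force passes 120 N, or if a joint passes its speed limit or range.

## Working session

There is one attempt and no reset: what is moved stays moved. The work goes in short steps, Python scripts to look and compute and a shell command to move; the robot and the scene stay as the last step left them, time stands still between calls to the robot, and variables do not carry over. Pictures are saved under pics/ and viewed, at most 16 in all, crops included, and the job is handed in when it is done.

```bash
mkdir -p pics
cat > h.py <<'E'
import numpy as np, cv2
from cell import manip
from scipy.spatial.transform import Rotation as R
def snap(name, fn=None):
    o=manip.get_obs(); s=manip.snapshot(name)
    if 'T' in s: T=np.array(s['T'])
    else:
        W=np.eye(4); W[:3,:3]=R.from_quat(o['tool_rot']).as_matrix(); W[:3,3]=o['tcp_pos']; T=W@np.array(s['mount'])
    s['Tw']=T
    if fn: cv2.imwrite('pics/'+fn, s['color'][:,:,::-1])
    return s
def K(s): return np.array([[s['fx'],0,s['cx']],[0,s['fy'],s['cy']],[0,0,1.]])
def D(s): return np.array([s['k1'],0,0,0,0.])
def cast(s,uv,z):
    n=cv2.undistortPoints(np.array(uv,float).reshape(-1,1,2),K(s),D(s)).reshape(-1,2)
    d=np.c_[n[:,0],-n[:,1],-np.ones(len(n))]@s['Tw'][:3,:3].T; o=s['Tw'][:3,3]
    return o+d*((z-o[2])/d[:,2])[:,None]
def proj(s,P):
    c=(np.array(P,float).reshape(-1,3)-s['Tw'][:3,3])@s['Tw'][:3,:3]
    c=c*[1,-1,-1]
    return cv2.projectPoints(c.reshape(-1,1,3),np.zeros(3),np.zeros(3),K(s),D(s))[0].reshape(-1,2)
def rows(P):
    """world point -> shift in tool axes (m)"""
    o=manip.get_obs(); return R.from_quat(o['tool_rot']).inv().apply(np.array(P)-o['tcp_pos'])/1000
E
python3 - <<'E'
from h import *
o=manip.get_obs(); print({k:np.round(v,3) for k,v in o.items()}, manip.tips_ahead, R.from_quat(o['tool_rot']).as_matrix().round(3))
for n in ['top','side','wrist']:
    s=snap(n,n+'0.png'); print(n,s['Tw'].round(2).tolist(),s['fx'],s['cx'],s['cy'],s['k1'])
E
```

```text
{'t': np.float64(0.0), 'joint_positions': array([-1.372,  0.478,  0.022,  1.556, -0.011,  1.109, -0.083]), 'qd': array([ 0.001, -0.   , -0.   ,  0.   , -0.   , -0.   , -0.   ]), 'tau': array([-1.0000e-03, -5.9645e+01,  1.6080e+00, -2.8120e+01,  1.3000e-02,
        9.0000e-03, -0.0000e+00]), 'tcp_pos': array([203.686, 642.927, 241.305]), 'tool_rot': array([ 0.153,  0.988, -0.001, -0.   ]), 'force': array([-0.409,  0.112,  0.078]), 'ft_torque': array([-0.01 , -0.01 ,  0.026]), 'grip_force': np.float64(0.0), 'width': np.float64(85.369)} 11.0 [[-0.953  0.302 -0.   ]
 [ 0.302  0.953 -0.002]
 [-0.    -0.002 -1.   ]]
top [[0.0, 0.99, -0.13, 431.48], [-1.0, 0.0, -0.01, 162.89], [-0.0, 0.13, 0.99, 935.58], [0.0, 0.0, 0.0, 1.0]] 494.83364701859807 320.65285539063314 201.01796722206075 -0.1528463803076345
side [[-0.96, 0.17, -0.23, 348.27], [-0.29, -0.51, 0.81, 949.32], [0.02, 0.84, 0.54, 567.07], [0.0, 0.0, 0.0, 1.0]] 484.36342699512556 302.62100268231836 208.70268708970627 -0.05168313886385737
wrist [[0.3, -0.91, -0.28, 133.92], [0.95, 0.29, 0.09, 666.7], [-0.0, -0.29, 0.96, 372.45], [0.0, 0.0, 0.0, 1.0]] 307.24510498279545 316.5420808032177 200.82370141804049 -0.04033786257051665
```

View pics/top0.png

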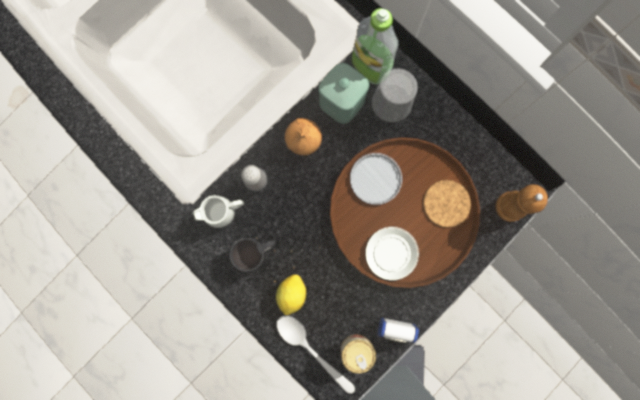

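View pics/side0.png

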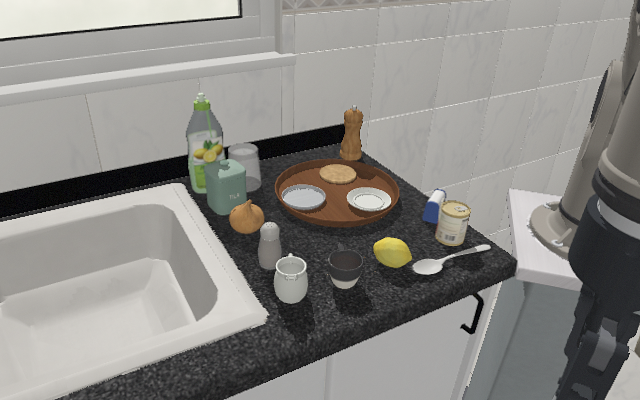

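Top view: cup (247,254) with handle to the right, jug (216,211), shaker (254,178), lemon (291,295), onion (303,136). On the tray: saucer (391,253), coaster (447,204), dish (376,180). The side view confirms this, with the shaker at (270,245).

```bash
cat > m.py <<'E'
from h import *
s=snap('top'); im=cv2.cvtColor(s['color'],cv2.COLOR_RGB2HSV).astype(int); rgb=s['color'].astype(int)
H,S,V=im[...,0],im[...,1],im[...,2]
def blob(mask,near,r):
    m=(mask).astype(np.uint8); yy,xx=np.mgrid[:400,:640]; m[(xx-near[0])**2+(yy-near[1])**2>r*r]=0
    cs,_=cv2.findContours(m,cv2.RETR_EXTERNAL,cv2.CHAIN_APPROX_NONE); c=max(cs,key=cv2.contourArea); return cv2.convexHull(c)
def circ(name,mask,near,r,z):
    h=blob(mask,near,r).reshape(-1,2); w=cast(s,h,z)[:,:2].astype(np.float32)
    e=cv2.fitEllipse(w.reshape(-1,1,2)); print(name,np.round(e[0],1),np.round(e[1],1),round(e[2]))
tray=(H<15)&(S>90)&(V>50)
circ('tray',tray,(405,212),85,22)
white=(S<60)&(V>130)
circ('saucer',white,(391,253),32,21)
circ('dish',(S<70)&(V>110),(376,180),32,18)
circ('coaster',(V>140)&(S>60),(447,204),30,14)
circ('lemon',(H>20)&(H<35)&(S>120),(291,295),30,26)
circ('jug',(V>120)&(S<60),(216,211),18,50)
circ('shaker',(V>95)&(S<60),(254,178),18,60)
circ('onion',(S>90)&(V>100),(303,136),25,36)
for n,uv,z in [('cuprim',(247,253),54),('cuphandle',(269,243),35),('jugtop',(216,209),64),('jughandle',(241,203),45),('spout',(196,215),64),('shakertop',(250,174),85),('glasstop',(400,82),92),('mill top',(536,197),150)]:
    print(n,cast(s,[uv],z)[0].round(0))
E
python3 m.py
python3 - <<'E'
import cv2
a=cv2.imread('pics/top0.png')
cv2.imwrite('pics/c1.png',cv2.resize(a[120:330,170:320],None,fx=2.8,fy=2.8,interpolation=cv2.INTER_CUBIC))
E
```

```text
tray [538.1   9.8] [282.8 284.1] 14
saucer [459.   36.5] [99.4 99.5] 34
dish [600.1  64.4] [ 99.9 100.4] 92
coaster [554.4 -71.6] [89.9 91.2] 72
lemon [383.9 220.9] [53.8 73.4] 75
jug [533.8 357.8] [56.8 67.7] 171
shaker [595.3 288.4] [38.9 51. ] 144
onion [676.6 201.3] [67.  71.4] 127
cuprim [457. 299.  54.]
cuphandle [476. 262.  35.]
jugtop [535. 355.  64.]
jughandle [548. 313.  45.]
spout [524. 391.  64.]
shakertop [594. 292.  85.]
glasstop [763.  25.  92.]
mill top [ 546. -188.  150.]
```

View pics/c1.png

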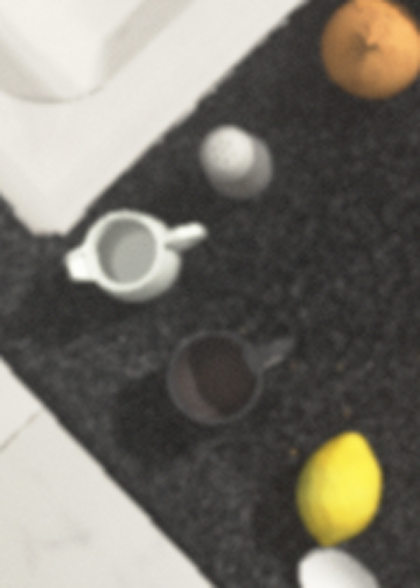

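```bash
cat >> h.py <<'E'
def go(P,yaw=None):
    """print shift in tool axes (m) and turn (deg about tool z) to TCP P with tool y at yaw (mod 180)"""
    M=R.from_quat(manip.get_obs()['tool_rot']).as_matrix(); cur=np.degrees(np.arctan2(M[1,1],M[0,1]))
    a=0 if yaw is None else (cur-yaw+90)%180-90
    tgt=np.radians(cur-a); G=np.array([[np.sin(tgt),np.cos(tgt),0],[-np.cos(tgt),np.sin(tgt),0],[0,0,-1]]).round(9)
    rv=np.degrees(R.from_matrix(M.T@G).as_rotvec())
    print('shift',rows(P).round(4),'turn',rv.round(1),'yaw now',round(cur,1))
E
python3 - <<'E'
from h import *
s=snap('top')
f=lambda u,v,z: cast(s,[(170+u/2.8,120+v/2.8)],z)[0].round(1)
c,h=f(215,377,54),f(292,340,40);print('cup',c,h,np.degrees(np.arctan2(*(h-c)[1::-1])))
c,h,p=f(127,250,62),f(205,232,50),f(66,264,64);print('jug',c,h,p,np.degrees(np.arctan2(*(h-p)[1::-1])),np.degrees(np.arctan2(*(h-c)[1::-1])))
print('shaker',f(228,149,86))
go([455,299,170],28)
E
```

```text
cup [454.3 298.9  54. ] [478.9 251.4  40. ] -62.62059877074761
jug [534.5 356.3  62. ] [547.9 308.1  50. ] [525.1 395.2  64. ] -75.33093556288264 -74.46362797635972
shaker [595.6 289.1  86. ]Traceback (most recent call last):
  File "<stdin>", line 7, in <module>
  File "h.py", line 30, in go
    rv=np.degrees(R.from_matrix(M.T@G).as_rotvec())
                  ~~~~~~~~~~~~~^^^^^^^
  File "scipy/spatial/transform/_rotation.pyx", line 1143, in scipy.spatial.transform._rotation.Rotation.from_matrix
ValueError: Non-positive determinant (left-handed or null coordinate frame) in rotation matrix 0: [[-7.14197753e-01 -6.99943974e-01  6.03387441e-05]
 [-6.99943679e-01  7.14197527e-01  8.59890945e-04]
 [ 6.44969267e-04 -5.71898458e-04  9.99999628e-01]].
```

```bash
sed -i 's/\[\[np.sin(tgt),np.cos(tgt),0\],\[-np.cos(tgt)/[[-np.sin(tgt),np.cos(tgt),0],[np.cos(tgt)/' h.py
python3 - <<'E'
from h import *
go([455,299,170],28)
E
```

```text
shift [-0.3435 -0.2522  0.0721] turn [-0.   0.  44.4] yaw now 72.4
```

```bash
python3 -m jog '{"turn":[[0,0,44.4],[0,0,44.4],[0,0,44.4],[0,0,44.4],[0,0,44.4],[0,0,44.4],[0,0,44.4],[0,0,44.4],[0,0,44.4],[0,0,44.4]],"translation":[[-0.3435,-0.2522,0.072],[-0.3435,-0.2522,0.072],[-0.3435,-0.2522,0.072],[-0.3435,-0.2522,0.072],[-0.3435,-0.2522,0.072],[-0.3435,-0.2522,0.072],[-0.3435,-0.2522,0.072],[-0.3435,-0.2522,0.072],[-0.3435,-0.2522,0.072],[-0.3435,-0.2522,0.072]],"gripper":[0.078,0.078,0.078,0.078,0.078,0.078,0.078,0.078,0.078,0.078]}'
python3 - <<'E'
from h import *
snap('wrist','w1.png'); go([455,299,24],28)
E
```

```text
t: 1.5
tcp_pos: [454.3, 301.0, 170.4]
tool_rot: [0.514, 0.858, 0.0, -0.0]
force: [1.0, 0.9, -0.2]
width: 78.1
grip_force: 0.0
shift [-0.0022 -0.0003  0.1464] turn [ 0.  -0.   0.2] yaw now 28.2
```

View pics/w1.png

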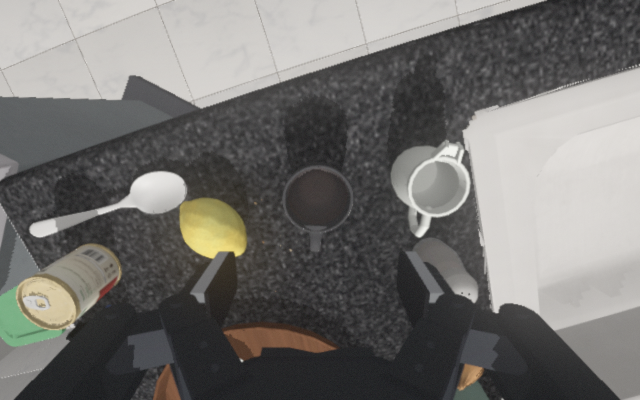

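Wrist view: the cup rim is centred at (318,200) with its handle straight down at (316,245), jug rim at (441,187), lemon at (213,228), shaker cap near (464,290).

Run:
```python
from h import *
s=snap('wrist')
for n,u,z in [('cup',(318,200),54),('h',(316,247),40),('jug',(440,188),63),('jh',(419,232),40),('spout',(456,146),64),('shaker',(466,291),85),('lemon',(213,228),30)]: print(n,cast(s,[u],z)[0].round(1))
```

```text
cup [456.9 302.2  54. ]
h [479.  257.3  40. ]
jug [537.6 359.9  63. ]
jh [555.8 315.3  40. ]
spout [529.  393.7  64. ]
shaker [596.5 298.9  85. ]
lemon [385.3 224.1  30. ]
```

```bash
python3 -m jog '{"turn":[[0,0,0.5],[0,0,0.5],[0,0,0.5],[0,0,0.5],[0,0,0.5],[0,0,0.5],[0,0,0.5],[0,0,0.5],[0,0,0.5],[0,0,0.5],[0,0,0.5],[0,0,0.5]],"translation":[[-0.001,0.001,0.05],[-0.001,0.001,0.1],[-0.001,0.001,0.13],[-0.001,0.001,0.145],[-0.001,0.001,0.145],[-0.001,0.001,0.145],[-0.001,0.001,0.145],[-0.001,0.001,0.145],[-0.001,0.001,0.145],[-0.001,0.001,0.145],[-0.001,0.001,0.145],[-0.001,0.001,0.145]],"gripper":[0.078,0.078,0.078,0.078,0.078,0.05,0.05,0.05,0.05,0.05,0.05,0.05]}' 30
```

```text
t: 3.1
tcp_pos: [457.2, 299.6, 26.7]
tool_rot: [0.519, 0.855, 0.001, 0.0]
force: [-1.1, 0.3, 7.3]
width: 58.9
grip_force: 31.8
```

Run:
```python
from h import *
go([459,36.5,120],27.5);go([459,36.5,39.7],27.5)
```

```text
shift [-0.2341 -0.1198 -0.0938] turn [ 0.1 -0.   0. ] yaw now 27.5
shift [-0.2342 -0.12   -0.0135] turn [ 0.1 -0.   0. ] yaw now 27.5
```

```bash
python3 -m jog '{"turn":[[0,0,0],[0,0,0],[0,0,0],[0,0,0],[0,0,0],[0,0,0],[0,0,0],[0,0,0],[0,0,0],[0,0,0]],"translation":[[0,0,-0.03],[0,0,-0.06],[-0.03,-0.015,-0.094],[-0.08,-0.041,-0.094],[-0.13,-0.067,-0.094],[-0.18,-0.092,-0.094],[-0.215,-0.11,-0.09],[-0.234,-0.12,-0.075],[-0.234,-0.12,-0.055],[-0.234,-0.12,-0.055]],"gripper":[0.05,0.05,0.05,0.05,0.05,0.05,0.05,0.05,0.05,0.05]}'
python3 - <<'E'
from h import *
snap('side','s2.png');snap('wrist','w2.png'); go([459,36.5,39.7],27.5)
a=cv2.imread('pics/w2.png');b=cv2.imread('pics/s2.png')[130:330,240:560];cv2.imwrite('pics/v2.png',np.vstack([cv2.resize(a[:,80:560],(480,400)),np.hstack([b,np.zeros((200,160,3),np.uint8)])]))
E
```

```text
t: 4.35
tcp_pos: [457.4, 35.5, 79.8]
tool_rot: [0.519, 0.855, -0.001, -0.001]
force: [-1.4, 0.0, -0.8]
width: 58.4
grip_force: 32.8
shift [0.     0.0006 0.0412] turn [0. 0. 0.] yaw now 27.5
```

View pics/v2.png

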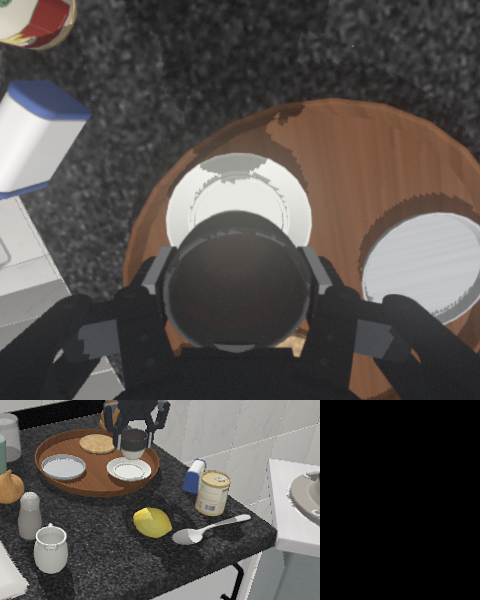

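The cup is held level above the saucer; its rim is centred near (317,289) in the wrist image, with the saucer ring at about (319,206).

Run:
```python
from h import *
s=snap('wrist')
print(cast(s,[(317,289)],107), cast(s,[(319,204)],16), proj(s,[[459,36.5,16]]),proj(s,[[457.2,35.6,107]]))
M=s['Tw'];t=np.radians(np.arange(0,360,45))
print(proj(s,np.c_[457.2+30*np.cos(t),35.6+30*np.sin(t),107+0*t]).round(0).tolist())
```

```text
[[456.91012552  42.68154038 107.        ]] [[455.49834669  48.89097156  16.        ]] [[315.11345393 221.65295207]] [[309.44552445 302.91523602]]
[[374.0, 331.0], [382.0, 283.0], [346.0, 242.0], [285.0, 237.0], [240.0, 272.0], [240.0, 321.0], [278.0, 356.0], [331.0, 359.0]]
```

Run:
```python
from h import *
s=snap('wrist');t=np.radians(np.arange(0,360,3))
for n,c,r,z in [('saucer',(459,36.5),49,21),('ring',(459,36.5),30.5,16),('cup',(457.2,35.6),30,107),('dish',(600.1,64.4),49,18)]:
    p=proj(s,np.c_[c[0]+r*np.cos(t),c[1]+r*np.sin(t),z+0*t]);print(n,p.min(0).round(),p.max(0).round())
    cv2.polylines(s['color'],[p.round().astype(np.int32).reshape(-1,1,2)],True,(255,0,0),1)
cv2.imwrite('pics/w2b.png',s['color'][:,:,::-1])
```

```text
saucer [241. 150.] [388. 288.]
ring [270. 178.] [359. 262.]
cup [234. 234.] [384. 362.]
dish [438. 210.] [570. 330.]
```

View pics/w2b.png

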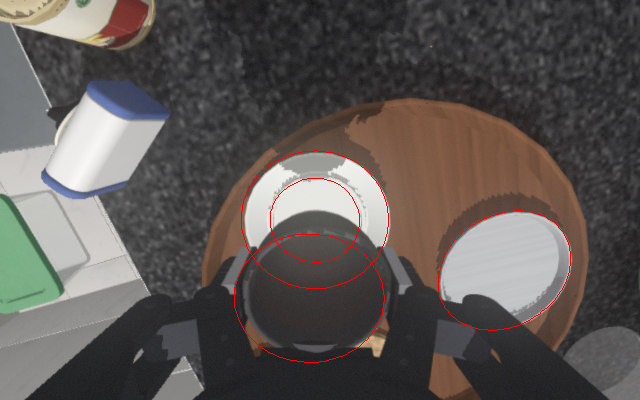

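```bash
python3 -m jog '{"turn":[[0,0,0],[0,0,0],[0,0,0],[0,0,0],[0,0,0],[0,0,0]],"translation":[[-0.002,0,0.02],[-0.002,0,0.03],[-0.002,0,0.036],[-0.002,0,0.038],[-0.002,0,0.039],[-0.002,0,0.0395]],"gripper":[0.05,0.05,0.05,0.05,0.05,0.05]}'
```

```text
t: 5.3
tcp_pos: [459.3, 34.2, 41.0]
tool_rot: [0.519, 0.855, 0.0, 0.0]
force: [-0.6, -0.3, -0.2]
width: 58.5
grip_force: 32.8
```

```bash
python3 -m jog '{"turn":[[0,0,0],[0,0,0],[0,0,0]],"translation":[[0,0,0.0005],[0,0,0.001],[0,0,0.001]],"gripper":[0.05,0.05,0.05]}';python3 -m jog '{"turn":[[0,0,0],[0,0,0]],"translation":[[0,0,0.0007],[0,0,0.0007]],"gripper":[0.05,0.05]}'
```

```text
t: 5.68
tcp_pos: [459.2, 34.2, 39.9]
tool_rot: [0.519, 0.855, 0.0, 0.0]
force: [-0.8, -0.2, 0.7]
width: 59.2
grip_force: 32.8
t: 5.92
tcp_pos: [459.3, 34.1, 39.7]
tool_rot: [0.519, 0.855, 0.0, -0.0]
force: [-1.8, -1.1, 9.3]
width: 58.3
grip_force: 33.3
```

```bash
python3 -m jog '{"turn":[[0,0,0],[0,0,0],[0,0,0],[0,0,0],[0,0,0],[0,0,0],[0,0,0],[0,0,0]],"translation":[[0,0,0],[0,0,0],[0,0,0],[0,0,-0.02],[0,0,-0.06],[0,0,-0.1],[0,0,-0.13],[0,0,-0.13]],"gripper":[0.072,0.072,0.072,0.072,0.078,0.078,0.078,0.078]}'
python3 - <<'E'
from h import *
s=snap('top');cv2.imwrite('pics/t3.png',cv2.resize(s['color'][120:300,310:510,::-1],None,fx=3,fy=3)) ; snap('side','s3.png');snap('wrist','w3.png')
b=cv2.imread('pics/s3.png')[130:330,260:460];a=cv2.imread('pics/w3.png')
cv2.imwrite('pics/v3.png',np.hstack([cv2.resize(a,(400,250)),cv2.resize(b,(250,250))]))
go([536,357.5,150],15.3)
E
```

```text
t: 6.92
tcp_pos: [460.6, 34.5, 171.0]
tool_rot: [0.519, 0.855, 0.002, 0.001]
force: [-0.6, 0.5, -1.0]
width: 78.0
grip_force: 0.0
shift [0.2508 0.2183 0.018 ] turn [-0.1 -0.  12.2] yaw now 27.5
```

View pics/v3.png

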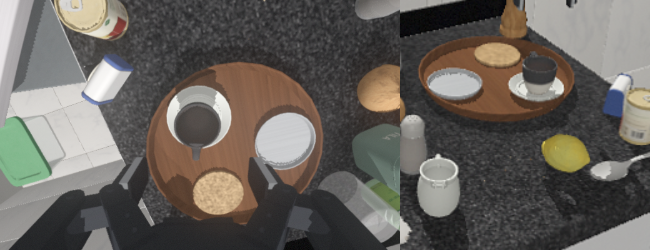

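The cup stands upright in its saucer. Next, the jug.

```bash
python3 -m jog '{"turn":[[0,0,12.2],[0,0,12.2],[0,0,12.2],[0,0,12.2],[0,0,12.2],[0,0,12.2],[0,0,12.2],[0,0,12.2],[0,0,12.2]],"translation":[[0.25,0.218,0.01],[0.25,0.218,0.01],[0.25,0.218,0.01],[0.25,0.218,0.01],[0.25,0.218,0.01],[0.25,0.218,0.01],[0.25,0.218,0.01],[0.25,0.218,0.018],[0.25,0.218,0.018]],"gripper":[0.08,0.08,0.08,0.08,0.08,0.08,0.08,0.08,0.08]}'
python3 - <<'E'
from h import *
snap('wrist','w4.png'); go([536,357.5,20],15.3)
E
```

```text
t: 8.2
tcp_pos: [536.5, 354.3, 149.8]
tool_rot: [0.607, 0.794, -0.001, -0.0]
force: [-0.1, -0.8, -0.3]
width: 80.0
grip_force: 0.0
shift [0.003  0.0002 0.1305] turn [-0.1  0.1 -0.1] yaw now 15.2
```

View pics/w4.png

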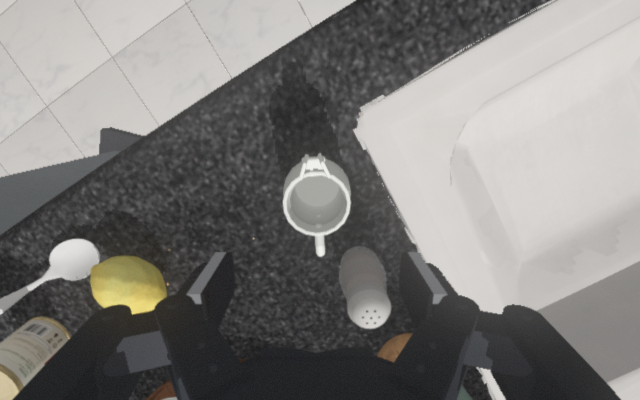

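Jug: rim at (318,204), handle (320,245), spout (313,158); shaker cap (370,312). The raised sink edge runs about (358,130)–(415,262), close to the right finger.

Run:
```python
from h import *
s=snap('wrist');o=manip.get_obs();Rm=R.from_quat(o['tool_rot'])
for n,u,z in [('jug',(318,204),63),('jh',(320,240),42),('spout',(313,160),64),('shaker',(369,308),86),('sk',(358,132),0),('sk',(385,190),0),('sk',(400,225),0),('sk',(415,262),0),('sk',(385,190),12)]:
    p=cast(s,[u],z)[0]; print(n,p.round(1),'tool',Rm.inv().apply(p-o['tcp_pos']).round(1))
```

```text
jug [537.7 360.9  63. ] tool [ 5.4  2.2 87.9]
jh [549.6 324.   42. ] tool [-33.3   4.  108.9]
spout [525.5 392.   64. ] tool [38.6 -1.4 86.9]
shaker [594.1 299.   86. ] tool [-69.2  40.4  64.9]
sk [560.  416.6   0. ] tool [ 53.2  38.5 150.9]
sk [600.9 371.8   0. ] tool [ -0.7  66.2 150.9]
sk [626.9 341.9   0. ] tool [-36.4  83.3 150.9]
sk [655.7 307.4   0. ] tool [-77.2 102.1 150.9]
sk [597.4 374.2  12. ] tool [  2.5  63.4 138.9]
```

```bash
python3 -m jog '{"turn":[[0,0,0],[0,0,0],[0,0,0],[0,0,0],[0,0,0],[0,0,0],[0,0,0],[0,0,0],[0,0,0],[0,0,0],[0,0,0],[0,0,0]],"translation":[[0.0045,0.002,0.03],[0.0045,0.002,0.07],[0.0045,0.002,0.1],[0.0045,0.002,0.118],[0.0045,0.002,0.125],[0.0045,0.002,0.125],[0.0045,0.002,0.125],[0.0045,0.002,0.125],[0.0045,0.002,0.125],[0.0045,0.002,0.125],[0.0045,0.002,0.125],[0.0045,0.002,0.125]],"gripper":[0.074,0.074,0.074,0.074,0.074,0.074,0.045,0.045,0.045,0.045,0.045,0.045]}' 40
```

```text
t: 9.8
tcp_pos: [537.7, 361.9, 27.7]
tool_rot: [0.606, 0.795, 0.0, -0.0]
force: [-3.1, -1.6, 5.6]
width: 54.5
grip_force: 41.8
```

Run:
```python
from h import *
go([554.4,-71.6,140],15.3);go([554.4,-71.6,41.7],15.3)
```

```text
shift [-0.4224 -0.0985 -0.1127] turn [ 0.  -0.1  0. ] yaw now 15.3
shift [-0.4224 -0.0985 -0.0144] turn [ 0.  -0.1  0. ] yaw now 15.3
```

```bash
python3 -m jog '{"turn":[[0,0,0],[0,0,0],[0,0,0],[0,0,0],[0,0,0],[0,0,0],[0,0,0],[0,0,0],[0,0,0],[0,0,0],[0,0,0],[0,0,0]],"translation":[[0,0,-0.03],[0,0,-0.07],[-0.02,-0.005,-0.113],[-0.07,-0.016,-0.113],[-0.125,-0.029,-0.113],[-0.18,-0.042,-0.113],[-0.235,-0.055,-0.113],[-0.29,-0.068,-0.113],[-0.345,-0.08,-0.113],[-0.395,-0.092,-0.1],[-0.422,-0.0985,-0.075],[-0.422,-0.0985,-0.055]],"gripper":[0.045,0.045,0.045,0.045,0.045,0.045,0.045,0.045,0.045,0.045,0.045,0.045]}'
python3 - <<'E'
from h import *
s=snap('wrist'); go([554.4,-71.6,41.7],15.3)
t=np.radians(np.arange(0,360,3));z=manip.get_obs()['tcp_pos'][2]-27.7
x,y=manip.get_obs()['tcp_pos'][:2]
for c,r,zz in [((554.4,-71.6),45,14),((x,y),23,z+63)]:
    p=proj(s,np.c_[c[0]+r*np.cos(t),c[1]+r*np.sin(t),zz+0*t])
    cv2.polylines(s['color'],[p.round().astype(np.int32).reshape(-1,1,2)],True,(255,0,0),1)
cv2.imwrite('pics/w5.png',s['color'][:,:,::-1])
E
```

```text
t: 11.3
tcp_pos: [554.0, -75.3, 81.2]
tool_rot: [0.609, 0.793, -0.0, 0.001]
force: [0.6, 1.1, -2.9]
width: 54.9
grip_force: 44.3
shift [0.001  0.0023 0.037 ] turn [-0.2 -0.  -0.1] yaw now 15.2
```

View pics/w5.png

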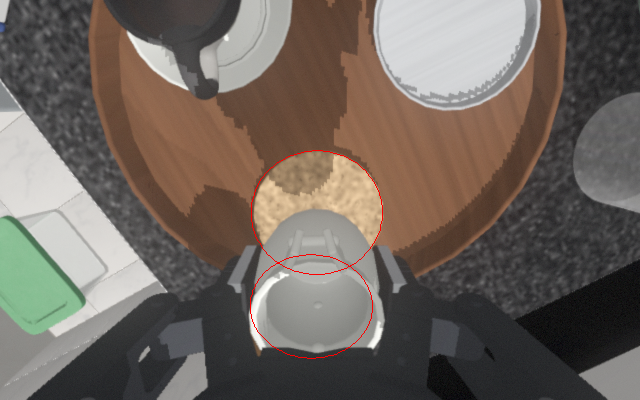

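The jug is held straight, about 1 mm off the coaster's axis. Lowering it.

```bash
python3 -m jog '{"turn":[[0,0,0],[0,0,0],[0,0,0],[0,0,0],[0,0,0],[0,0,0],[0,0,0]],"translation":[[0.001,0.001,0.015],[0.001,0.001,0.026],[0.001,0.001,0.032],[0.001,0.001,0.0345],[0.001,0.001,0.0355],[0.001,0.001,0.036],[0.001,0.001,0.0365]],"gripper":[0.045,0.045,0.045,0.045,0.045,0.045,0.045]}'
python3 -m jog '{"turn":[[0,0,0],[0,0,0]],"translation":[[0,0,0.0005],[0,0,0.0005]],"gripper":[0.045,0.045]}'
```

```text
t: 12.22
tcp_pos: [555.0, -70.3, 44.8]
tool_rot: [0.607, 0.795, 0.0, 0.0]
force: [-0.3, 0.1, -3.2]
width: 54.7
grip_force: 44.3
t: 12.48
tcp_pos: [554.9, -70.3, 44.1]
tool_rot: [0.607, 0.795, 0.0, -0.0]
force: [0.2, 0.5, -2.8]
width: 54.4
grip_force: 44.3
```

```bash
python3 -m jog '{"turn":[[0,0,0],[0,0,0],[0,0,0]],"translation":[[0,0,0.0008],[0,0,0.0015],[0,0,0.0015]],"gripper":[0.045,0.045,0.045]}';python3 -m jog '{"turn":[[0,0,0],[0,0,0]],"translation":[[0,0,0.0007],[0,0,0.0007]],"gripper":[0.045,0.045]}'
```

```text
t: 12.85
tcp_pos: [554.8, -70.3, 42.5]
tool_rot: [0.607, 0.795, -0.0, -0.0]
force: [-0.4, 0.1, -3.2]
width: 54.7
grip_force: 44.3
t: 13.1
tcp_pos: [554.8, -70.3, 41.8]
tool_rot: [0.607, 0.795, -0.0, -0.0]
force: [0.2, 0.1, -2.4]
width: 54.7
grip_force: 44.3
```

```bash
python3 -m jog '{"turn":[[0,0,0],[0,0,0]],"translation":[[0,0,0.0007],[0,0,0.0007]],"gripper":[0.045,0.045]}';python3 -m jog '{"turn":[[0,0,0],[0,0,0]],"translation":[[0,0,0.0006],[0,0,0.0006]],"gripper":[0.045,0.045]}'
```

```text
t: 13.35
tcp_pos: [554.9, -70.3, 41.7]
tool_rot: [0.607, 0.795, 0.0, -0.0]
force: [-1.9, 0.4, 6.0]
width: 54.7
grip_force: 44.9
t: 13.6
tcp_pos: [554.9, -70.3, 41.6]
tool_rot: [0.607, 0.795, 0.0, -0.0]
force: [-5.2, 0.8, 11.1]
width: 54.4
grip_force: 45.6
```

```bash
python3 -m jog '{"turn":[[0,0,0],[0,0,0],[0,0,0],[0,0,0],[0,0,0],[0,0,0],[0,0,0]],"translation":[[0,0,0],[0,0,0],[0,0,0],[0,0,-0.02],[0,0,-0.06],[0,0,-0.1],[0,0,-0.115]],"gripper":[0.07,0.07,0.07,0.07,0.07,0.075,0.075]}'
python3 - <<'E'
from h import *
go([385.3,223.6,150],77)
E
```

```text
t: 14.48
tcp_pos: [556.1, -70.5, 157.7]
tool_rot: [0.607, 0.795, 0.001, 0.001]
force: [-0.1, -1.4, 0.7]
width: 75.1
grip_force: 0.0
shift [ 0.3288 -0.087   0.0071] turn [  0.1   0.1 -61.7] yaw now 15.3
```

```bash
python3 -m jog '{"turn":[[0,0,-61.7],[0,0,-61.7],[0,0,-61.7],[0,0,-61.7],[0,0,-61.7],[0,0,-61.7],[0,0,-61.7],[0,0,-61.7],[0,0,-61.7],[0,0,-61.7],[0,0,-61.7]],"translation":[[0.329,-0.087,0.007],[0.329,-0.087,0.007],[0.329,-0.087,0.007],[0.329,-0.087,0.007],[0.329,-0.087,0.007],[0.329,-0.087,0.007],[0.329,-0.087,0.007],[0.329,-0.087,0.007],[0.329,-0.087,0.007],[0.329,-0.087,0.007],[0.329,-0.087,0.007]],"gripper":[0.075,0.075,0.075,0.075,0.075,0.075,0.075,0.075,0.075,0.075,0.075]}'
python3 - <<'E'
from h import *
s=snap('wrist','w6.png'); m=cv2.inRange(cv2.cvtColor(s['color'],cv2.COLOR_RGB2HSV),(20,120,60),(35,255,255))
c=max(cv2.findContours(m,0,1)[0],key=cv2.contourArea).reshape(-1,2); w=cast(s,c,30)[:,:2].astype(np.float32)
print(cv2.minAreaRect(w),c.min(0),c.max(0)); go([385.3,223.6,22],77)
t=snap('top'); snap('side','s6.png')
b=cv2.imread('pics/s6.png')[130:330,260:460]
cv2.imwrite('pics/v6.png',np.hstack([cv2.resize(s['color'][:,:,::-1],(512,320)),cv2.resize(b,(280,320))]))
E
```

```text
t: 15.85
tcp_pos: [384.3, 223.6, 148.6]
tool_rot: [0.114, 0.994, -0.0, 0.0]
force: [0.7, -0.5, 0.1]
width: 75.2
grip_force: 0.0
((365.8287658691406, 232.49371337890625), (23.763874053955078, 20.205827713012695), 42.411216735839844) [302 158] [332 185]
shift [-1.000e-03  1.000e-04  1.266e-01] turn [ 0.  0. -0.] yaw now 77.0
```

View pics/v6.png

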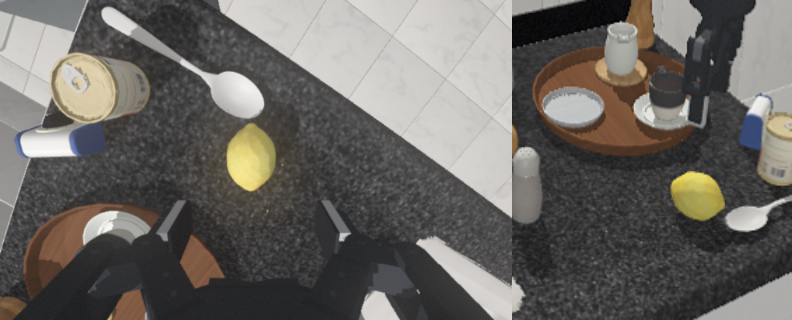

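Lemon: in the wrist image its ends are at (312,156) and (315,238), aligned with the gripper; jug and cup are upright on the tray.

Run:
```python
from h import *
s=snap('wrist');o=manip.get_obs();im=cv2.cvtColor(s['color'],cv2.COLOR_RGB2HSV)
m=cv2.inRange(im,(18,70,40),(40,255,255));m[:,:270]=0;m[:,360:]=0;m[:145]=0;m[245:]=0
m=cv2.morphologyEx(m,cv2.MORPH_OPEN,np.ones((9,9)));ys,xs=np.nonzero(m);print(xs.min(),xs.max(),ys.min(),ys.max())
u=((xs.min()+xs.max())/2,(ys.min()+ys.max())/2)
for q in (u,(314,196)):
    p=cast(s,[q],28)[0];print(p,R.from_quat(o['tool_rot']).inv().apply(p-o['tcp_pos']).round(1))
```

```text
282 347 155 239
[384.11859199 223.34325496  28.        ] [ -0.2  -0.6 120.6]
[383.15755704 223.13005391  28.        ] [  0.7  -1.  120.6]
```

```bash
python3 -m jog '{"turn":[[0,0,0],[0,0,0],[0,0,0],[0,0,0],[0,0,0],[0,0,0],[0,0,0],[0,0,0],[0,0,0],[0,0,0],[0,0,0]],"translation":[[0,-0.001,0.05],[0,-0.001,0.09],[0,-0.001,0.115],[0,-0.001,0.127],[0,-0.001,0.127],[0,-0.001,0.127],[0,-0.001,0.127],[0,-0.001,0.127],[0,-0.001,0.127],[0,-0.001,0.127],[0,-0.001,0.127]],"gripper":[0.075,0.075,0.075,0.075,0.075,0.04,0.04,0.04,0.04,0.04,0.04]}' 25
python3 - <<'E'
from h import *
go([600.1,64.4,130],77);go([600.1,64.4,130],45);
E
```

```text
t: 17.42
tcp_pos: [384.4, 223.3, 22.9]
tool_rot: [0.113, 0.994, 0.001, 0.001]
force: [-1.1, -1.8, 6.9]
width: 50.2
grip_force: 24.9
shift [-0.246  -0.1062 -0.107 ] turn [0.1 0.1 0. ] yaw now 77.0
shift [-0.246  -0.1062 -0.107 ] turn [ 0.1  0.  32. ] yaw now 77.0
```

```bash
python3 -m jog '{"turn":[[0,0,0],[0,0,0],[0,0,0],[0,0,0],[0,0,0],[0,0,0],[0,0,0],[0,0,0],[0,0,0],[0,0,0]],"translation":[[0,0,-0.03],[-0.01,-0.004,-0.07],[-0.05,-0.022,-0.095],[-0.1,-0.043,-0.1],[-0.15,-0.065,-0.1],[-0.2,-0.086,-0.1],[-0.235,-0.101,-0.09],[-0.246,-0.106,-0.07],[-0.246,-0.106,-0.05],[-0.246,-0.106,-0.05]],"gripper":[0.04,0.04,0.04,0.04,0.04,0.04,0.04,0.04,0.04,0.04]}'
python3 - <<'E'
from h import *
s=snap('wrist','w7.png'); go([600.1,64.4,34],77)
E
```

```text
t: 18.68
tcp_pos: [598.6, 64.2, 70.9]
tool_rot: [0.113, 0.994, -0.0, -0.001]
force: [-0.5, 0.8, -1.5]
width: 50.1
grip_force: 26.7
shift [-0.0008  0.      0.0379] turn [-0. -0.  0.] yaw now 77.0
```

View pics/w7.png

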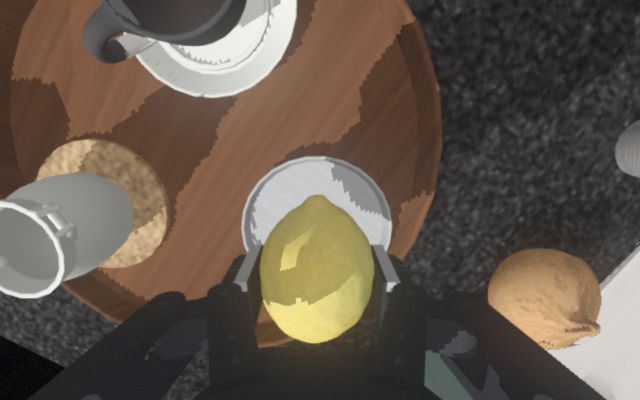

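The lemon (316,265) is lined up over the dish (317,220). Lowering it in small steps until contact.

```bash
python3 -m jog '{"turn":[[0,0,0],[0,0,0],[0,0,0],[0,0,0],[0,0,0],[0,0,0],[0,0,0]],"translation":[[-0.001,0,0.015],[-0.001,0,0.028],[-0.001,0,0.033],[-0.001,0,0.036],[-0.001,0,0.037],[-0.001,0,0.037],[-0.001,0,0.037]],"gripper":[0.04,0.04,0.04,0.04,0.04,0.04,0.04]}'
python3 -m jog '{"turn":[[0,0,0],[0,0,0]],"translation":[[0,0,0.0008],[0,0,0.0008]],"gripper":[0.04,0.04]}'
python3 -m jog '{"turn":[[0,0,0],[0,0,0]],"translation":[[0,0,0.0006],[0,0,0.0006]],"gripper":[0.04,0.04]}'
```

```text
t: 19.6
tcp_pos: [600.9, 64.3, 34.9]
tool_rot: [0.113, 0.994, 0.0, 0.0]
force: [0.0, 0.4, -0.3]
width: 50.3
grip_force: 26.7
t: 19.85
tcp_pos: [600.8, 64.3, 34.0]
tool_rot: [0.113, 0.994, 0.0, 0.0]
force: [-0.8, 0.3, 1.0]
width: 50.2
grip_force: 26.8
t: 20.1
tcp_pos: [600.9, 64.3, 33.9]
tool_rot: [0.113, 0.994, 0.0, 0.0]
force: [-2.4, 0.0, 6.9]
width: 50.2
grip_force: 27.2
```

```bash
python3 -m jog '{"turn":[[0,0,0],[0,0,0],[0,0,0],[0,0,0],[0,0,0],[0,0,0],[0,0,0]],"translation":[[0,0,0],[0,0,0],[0,0,0],[0,0,-0.02],[0,0,-0.06],[0,0,-0.1],[0,0,-0.14]],"gripper":[0.062,0.062,0.062,0.062,0.07,0.07,0.07]}'
python3 - <<'E'
from h import *
go([580,280,175],77);print(manip.get_obs()['joint_positions'].round(2))
E
```

```text
t: 20.98
tcp_pos: [600.9, 64.2, 176.0]
tool_rot: [0.113, 0.994, 0.0, 0.001]
force: [1.0, -0.1, -0.4]
width: 70.1
grip_force: 0.0
shift [0.0688 0.2056 0.001 ] turn [0.  0.1 0. ] yaw now 77.0
[-0.29  0.43  0.1   1.8  -0.05  0.91  1.18]
```

```bash
python3 -m jog '{"turn":[[0,0,107],[0,0,107],[0,0,107],[0,0,107],[0,0,107],[0,0,107],[0,0,107],[0,0,107],[0,0,107],[0,0,107],[0,0,107],[0,0,107]],"translation":[[0.0576,0.2227,0],[0.0576,0.2227,0],[0.0576,0.2227,0],[0.0576,0.2227,0],[0.0576,0.2227,0],[0.0576,0.2227,0],[0.0576,0.2227,0],[0.0576,0.2227,0],[0.0576,0.2227,0],[0.0576,0.2227,0],[0.0576,0.2227,0],[0.0576,0.2227,0]],"gripper":[0.07,0.07,0.07,0.07,0.07,0.07,0.07,0.07,0.07,0.07,0.07,0.07]}'
python3 - <<'E'
from h import *
s=snap('wrist','w8.png'); go([595,294,44],-30)
t=snap('top'); cv2.imwrite('pics/v8.png',np.hstack([cv2.resize(s['color'][:,:,::-1],(480,300)),cv2.resize(t['color'][125:305,310:500,::-1],(317,300))]))
E
```

```text
t: 22.48
tcp_pos: [594.6, 294.4, 173.9]
tool_rot: [0.865, 0.502, 0.0, -0.0]
force: [-0.5, -0.6, 0.4]
width: 69.7
grip_force: 0.0
shift [-0.0002  0.0005  0.1297] turn [-0.  -0.   0.2] yaw now -29.8
```

View pics/v8.png

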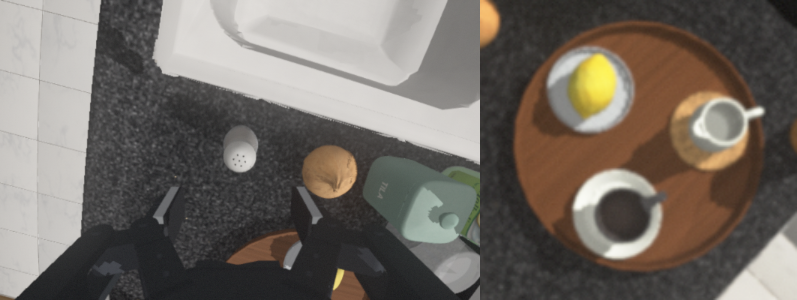

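Tray: cup, jug and lemon all sit well. In the wrist image the shaker's cap is at (319,210), with the onion to its right at (440,229).

Run:
```python
from h import *
s=snap('wrist');o=manip.get_obs()
for q,z in [((319,211),89),((320,208),80)]:
    p=cast(s,[q],z)[0];print(p,R.from_quat(o['tool_rot']).inv().apply(p-o['tcp_pos']).round(1))
```

```text
[597.88528579 294.98461065  89.        ] [ 2.3  2.5 84.5]
[598.31313556 294.0196888   80.        ] [ 1.7  3.3 93.5]
```

```bash
python3 -m jog '{"turn":[[0,0,0],[0,0,0],[0,0,0],[0,0,0],[0,0,0],[0,0,0],[0,0,0],[0,0,0],[0,0,0],[0,0,0],[0,0,0],[0,0,0]],"translation":[[0.002,0.0025,0.04],[0.002,0.0025,0.08],[0.002,0.0025,0.11],[0.002,0.0025,0.124],[0.002,0.0025,0.13],[0.002,0.0025,0.13],[0.002,0.0025,0.13],[0.002,0.0025,0.13],[0.002,0.0025,0.13],[0.002,0.0025,0.13],[0.002,0.0025,0.13],[0.002,0.0025,0.13]],"gripper":[0.07,0.07,0.07,0.07,0.07,0.03,0.03,0.03,0.03,0.03,0.03,0.03]}' 30
python3 - <<'E'
from h import *
go([538,9.8,140],-30)
E
```

```text
t: 24.12
tcp_pos: [598.7, 295.1, 44.7]
tool_rot: [0.866, 0.5, 0.001, -0.0]
force: [-0.5, 0.1, 5.4]
width: 38.2
grip_force: 30.5
shift [-0.2773  0.0901 -0.0958] turn [ 0.1 -0.1  0. ] yaw now -30.0
```

Run:
```python
from h import *
s=snap('wrist');t=snap('side'); print(manip.get_obs()['width'],manip.get_obs()['grip_force'])
cv2.imwrite('pics/v9.png',np.hstack([cv2.resize(s['color'][:,:,::-1],(480,300)),cv2.resize(t['color'][180:300,220:340,::-1],(300,300),interpolation=2)]))
```

```text
37.81273907615303 30.541054906176726
```

View pics/v9.png

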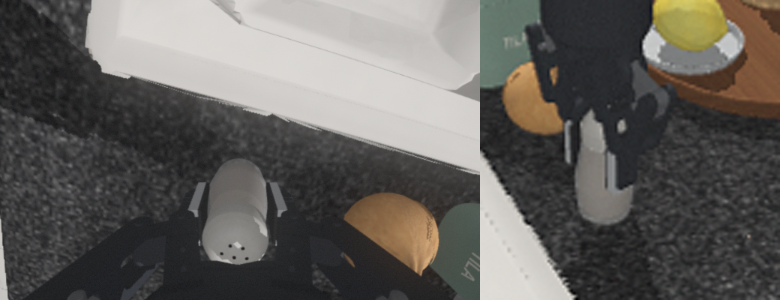

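The shaker is upright, centred between the pads.

```bash
python3 -m jog '{"turn":[[0,0,0],[0,0,0],[0,0,0],[0,0,0],[0,0,0],[0,0,0],[0,0,0],[0,0,0],[0,0,0],[0,0,0],[0,0,0]],"translation":[[0,0,-0.03],[0,0,-0.07],[-0.02,0.0065,-0.1],[-0.07,0.023,-0.105],[-0.12,0.039,-0.105],[-0.17,0.055,-0.105],[-0.22,0.0715,-0.105],[-0.26,0.0845,-0.105],[-0.2773,0.0901,-0.105],[-0.2773,0.0901,-0.105],[-0.2773,0.0901,-0.105]],"gripper":[0.03,0.03,0.03,0.03,0.03,0.03,0.03,0.03,0.03,0.03,0.03]}' 35
python3 - <<'E'
from h import *
s=snap('wrist'); o=manip.get_obs(); go([538,9.8,52.7],-30)
x,y,z=o['tcp_pos'];print(o['tcp_pos'],cast(s,[(318,300)],z+45))
t=np.radians(np.arange(0,360,3))
for c,r,zz in [((x,y),17,z+38),((600.1,64.4),49,18),((459,36.5),49,21),((538,9.8),22,8)]:
    p=proj(s,np.c_[c[0]+r*np.cos(t),c[1]+r*np.sin(t),zz+0*t])
    cv2.polylines(s['color'],[p.round().astype(np.int32).reshape(-1,1,2)],True,(255,0,0),1)
cv2.imwrite('pics/w10.png',s['color'][:,:,::-1])
E
```

```text
t: 25.6
tcp_pos: [537.8, 11.6, 148.2]
tool_rot: [0.865, 0.501, 0.0, -0.0]
force: [-0.2, 0.5, -0.5]
width: 37.8
grip_force: 34.9
shift [-0.0016  0.0012  0.0954] turn [-0.  -0.   0.2] yaw now -29.8
[537.72633256  11.71276887 148.0721196 ] [[546.39588213  24.748582   193.0721196 ]]
```

View pics/w10.png

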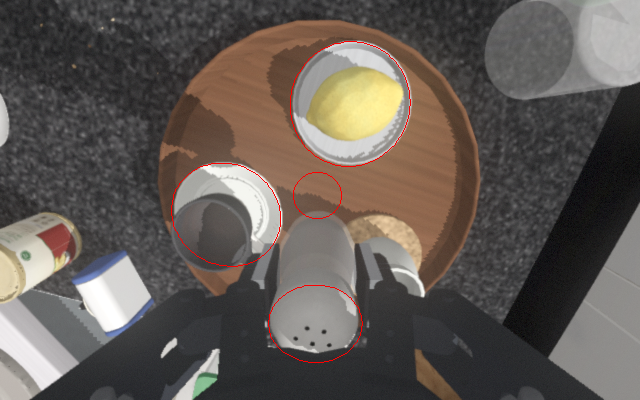

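The projected circles match the dish, saucer and cap, so the shaker is over the tray's centre. Lowering it.

```bash
python3 -m jog '{"turn":[[0,0,0],[0,0,0],[0,0,0],[0,0,0],[0,0,0],[0,0,0],[0,0,0],[0,0,0]],"translation":[[-0.0015,0.001,0.03],[-0.0015,0.001,0.055],[-0.0015,0.001,0.075],[-0.0015,0.001,0.086],[-0.0015,0.001,0.091],[-0.0015,0.001,0.093],[-0.0015,0.001,0.0935],[-0.0015,0.001,0.0935]],"gripper":[0.03,0.03,0.03,0.03,0.03,0.03,0.03,0.03]}'
python3 -m jog '{"turn":[[0,0,0],[0,0,0]],"translation":[[0,0,0.0008],[0,0,0.0008]],"gripper":[0.03,0.03]}'
python3 -m jog '{"turn":[[0,0,0],[0,0,0]],"translation":[[0,0,0.0006],[0,0,0.0006]],"gripper":[0.03,0.03]}'
```

```text
t: 26.65
tcp_pos: [537.7, 7.7, 55.1]
tool_rot: [0.866, 0.5, 0.0, 0.0]
force: [0.1, 0.1, -1.2]
width: 37.5
grip_force: 34.9
t: 26.9
tcp_pos: [537.4, 7.7, 54.0]
tool_rot: [0.866, 0.5, 0.0, -0.0]
force: [-1.4, -0.0, -1.4]
width: 37.6
grip_force: 34.9
t: 27.15
tcp_pos: [537.3, 7.7, 53.2]
tool_rot: [0.866, 0.5, -0.0, -0.0]
force: [0.3, -0.8, -1.3]
width: 37.7
grip_force: 34.9
```

```bash
python3 -m jog '{"turn":[[0,0,0],[0,0,0]],"translation":[[0.002,-0.0005,-0.001],[0.002,-0.0005,0]],"gripper":[0.03,0.03]}'
python3 -m jog '{"turn":[[0,0,0],[0,0,0]],"translation":[[0,0,0.0007],[0,0,0.0007]],"gripper":[0.03,0.03]}'
python3 -m jog '{"turn":[[0,0,0],[0,0,0]],"translation":[[0,0,0.0006],[0,0,0.0006]],"gripper":[0.03,0.03]}'
```

```text
t: 27.4
tcp_pos: [538.2, 10.0, 53.4]
tool_rot: [0.866, 0.5, 0.0, 0.0]
force: [0.4, 0.8, -1.1]
width: 37.7
grip_force: 34.9
t: 27.65
tcp_pos: [538.0, 9.7, 52.7]
tool_rot: [0.866, 0.5, 0.0, -0.0]
force: [-0.6, 1.0, 2.5]
width: 37.6
grip_force: 35.5
t: 27.9
tcp_pos: [538.1, 9.8, 52.7]
tool_rot: [0.866, 0.5, 0.0, -0.0]
force: [-3.2, 0.8, 8.2]
width: 38.1
grip_force: 36.6
```

Contact. Release gently, rise, back away and check.

```bash
python3 -m jog '{"turn":[[0,0,0],[0,0,0],[0,0,0],[0,0,0],[0,0,0],[0,0,0],[0,0,0],[0,0,0],[0,0,0],[0,0,0]],"translation":[[0,0,0],[0,0,0],[0,0,0],[0,0,-0.01],[0,0,-0.03],[0,0,-0.06],[0,0,-0.1],[0,0,-0.15],[0,0,-0.18],[0,0,-0.18]],"gripper":[0.052,0.052,0.052,0.052,0.052,0.052,0.052,0.052,0.052,0.052]}'
python3 -m jog '{"turn":[[0,0,0],[0,0,0],[0,0,0],[0,0,0],[0,0,0]],"translation":[[0.06,-0.03,0],[0.12,-0.03,0],[0.18,-0.03,0],[0.2,-0.03,0],[0.2,-0.03,0]],"gripper":[0.052,0.052,0.052,0.052,0.052]}'
python3 - <<'E'
from h import *
s=snap('side');t=snap('top')
cv2.imwrite('pics/v11.png',np.hstack([cv2.resize(s['color'][130:250,240:420,::-1],(420,280),interpolation=2),cv2.resize(t['color'][125:305,310:510,::-1],(311,280),interpolation=2)]))
E
```

```text
t: 29.15
tcp_pos: [539.5, 9.6, 234.9]
tool_rot: [0.866, 0.5, 0.003, 0.001]
force: [-0.6, 0.5, 0.7]
width: 52.4
grip_force: 0.0
t: 29.78
tcp_pos: [611.4, 198.6, 230.7]
tool_rot: [0.865, 0.501, -0.001, 0.0]
force: [-0.5, -0.9, -0.4]
width: 51.9
grip_force: 0.0
```

View pics/v11.png

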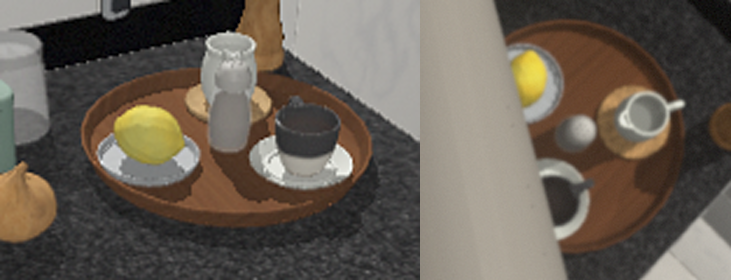

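The side and top views show cup, jug and shaker upright, the lemon in the dish, and the onion and glass where they were.

```bash
python3 -c "
from cell import manip
print(manip.close_job())"
```

```text
the job is handed in; nothing more can be done
None
```

The tray is laid as asked and handed in about 30 s into the 106 s: cup in its saucer, jug on the coaster, lemon in the dish and shaker in the middle, with the onion and glass left alone; the final camera check looked right, but no verdict came back.

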